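# Seat the reference probe in the dry-block calibrator and start the run

## Robot

A 6-joint arm with a two-finger parallel gripper is mounted at the origin on a cart in front of the work surface, level with it; the furniture and walls round the work are solid. World frame = base frame: x ahead of the robot, y to its left, z up, the work surface at z = 0. Lengths are in m, angles in rad, forces in N, time in s.
With the tool pointing down it reaches from about 0.35 to 0.975 m from the base axis. Payload 4.9 kg.
Tool frame: the origin (TCP) lies midway between the tips of the shut fingers; the grasp point (between the pads) lies 19 mm behind it; z points along the fingers, y is the line along which they close (so a half turn about z gives the same grasp; the last joint's range is limited). The gripper opens to 85 mm and grips with 20 to 120 N. Pads are 22 mm wide; open, the fingers measure 114 mm over their backs; the gripper's body (76 mm by 85 mm) begins 54 mm behind the grasp point. The pads swing forward as they close: fully open they stand 13 mm farther back than shut.
Start: joints at [-1.346, 0.053, 1.613, -0, 1.476, -0.119], TCP at [0.211, -0.588, 0.231] pointing down, gripper open.
Joint ranges: [-3.01, 3.01], [-1.01, 2.22], [0.06, 2.58], [-1.02, 4.17], [0.09, 2.62], [-3.14, 3.14]. Speed limits (rad/s): [2.57, 2.57, 3.14, 3.14, 3.14, 3.14].

## Interface

Orientations are given as a unit quaternion [w, x, y, z].
In Python, from plant import * gives the robot as it stands.
- The arm moves only by the tool jog_arm, never from a script. Its argument "targets" is a list of rows, each a list of 3 entries, a list of its own where there are three numbers: the shift along the tool's x, y, z in units of 25 mm (1.0 is 25 mm), then the turn, a rotation vector about the tool's x, y, z in units of 8 degrees (1.0 is 8 degrees), then the opening in per cent of the stroke, from 0 (shut) to 100 (fully open). A call has 1 to 8 rows; each row is the pose to reach, as a shift and turn from the pose commanded when the call began, along the tool's axes at that moment; what a row does not reach only later rows make up. A row lasts 1/8 s, in which the tool goes at most 62.5 mm and 10.7 degrees, less where a joint would pass 70% of its speed; a pose out of reach is approached as far as the arm can. A call with a gripper value outside its range is refused whole. The fingers move at their own pace and stop on an object; the grip force is fixed at half the most. Time passes only in rows, so rows that repeat a pose let the fingers close. It gives the time, the measured TCP pose, the force, the opening and the grip force at its end, in the units of the state.
- state(): the state, without advancing time (a new reading comes with each control period).
- grab_frame(name): name is "scene" or "top" or "wrist"; returns (picture, depth): 480x640x3 uint8, red, green, blue; 480x640 float32, m along the optical axis (not along the pixel's ray), 0 where there is no reading.
- camera_params(name): a dict with "fovy" (degrees; the focal length in pixels is half the picture's height over the tangent of half this angle, whatever the lens; pixels are square), "cx", "cy" (the principal point, pixels), "dist" ([k1, k2, p1, p2, k3] as OpenCV has them; the pictures are not rectified), "rvec" (rotation vector, rad) and "tvec" (3), from world to camera coordinates, as OpenCV has them; the wrist camera has in their place "hand_eye" (4x4, takes a point from camera to tool coordinates, whose origin is the TCP and whose axes are the flange's). Camera axes: x right, y down, z forward; pixel columns grow to the right and rows downward; lengths in m; the calibration is good to about 2 mm. A picture is of the moment at which its call begins: read the wrist's pose just before it. camera_params takes no time and is no camera call.
- job_done(): hands the job in; it is judged then, once.
The state is a dict: "time": time; "joint_pos": joint angles; "joint_vel": joint speeds; "joint_efforts": joint torques, N m; "tool_pos": TCP position; "tool_rot": TCP orientation; "contact_force": force on the tool from outside, world axes, zero at the start; "ft_torque": the same for the moment, N m; "gripper_width": opening from 0.0 (shut) to 1.0 (fully open); "grasp_force": force on a finger pad.
Only numpy, scipy, OpenCV 4.12 (cv2) and the standard library are available. Lean on these libraries where they do the work, as an engineer would, in place of code of your own. Each camera call takes 0.05 s, during which the arm holds its last target. There are 200 camera calls.

## Task

Take the blue-handled temperature probe out of its rest, feel gently for the off-centre bore in the brass face of the dry-block calibrator with the probe's tip, and press the probe straight in until it stands on the bottom of the bore. Press no harder than a light hand would, about 15 N: 40 N would damage the sheath. Then press the green start key fully down and let it come up again, leaving the probe standing home in the bore and the things on the bench where they are.

Things in the scene. Friction and masses are not known exactly. Their poses are not given: they have to be found in the camera images.
- calibrator: dry-block temperature calibrator, white and grey case 190 (its x) x 130 (y) x 95 mm high, black corner bumpers, fixed. Origin: centre of its underside, z up. Its -x half (nearer the robot) carries display and keys; its +x half the well: a steel guard ring round a brass face, centred at x = +45, y = 0 mm, 37 mm wide inside, 56 outside, 1.6 mm above the case top. Probe against it: never over 40 N.
- well_face (a point): centre of the flat round brass face, 36 mm wide, 92 mm above the bench, 3 mm below the case top. It has one plain vertical bore, no chamfer, 11.5 mm wide, 45 mm deep (bottom 47 mm above the bench). The bore's axis is 4 mm off this point in a direction that no reading gives and that differs each time. A sprung shoe in its lowest 24 mm grips the probe: pushing on then takes 3 to 10 N.
- probe: temperature probe, 130 mm long, 120 g, upright in the rest. Origin: centre of the flat end (tip) of its sheath, z along it up to the handle. Steel sheath 10 mm wide from 0 to 62 mm, collar 16 mm wide to 72 mm, blue square handle 22 x 22 mm (faces along its x and y) to 122 mm, connector 14 mm wide to 130 mm. Home in the bore, the tip is 47 mm above the bench and the collar 14 mm above the case.
- probe_rest: aluminium block on a rubber foot, 64 (x) x 94 (y) x 75 mm high, fixed. Origin: centre of its underside, z up. The probe's collar sits on its top round a hole 12.5 mm wide, 62 mm deep at x = 0, y = -18 mm, so its tip is 13 mm above the bench at the start; a second, empty hole of 8 mm at y = +22 mm.
- start_key_top (a point): centre of the top of the round green start key (22 mm across, in a black collar 38 mm across and 12 mm high), 116 mm above the bench when up; on the calibrator it lies at x = -62, y = -38 mm. It is pressed straight down.
- start_key (a joint): travel of the green start key in m: 0 up, 0.005 fully down; a spring brings it up again. Fully down takes about 5 N.
- calculator: pocket calculator, 120 x 72 x 16 mm, origin at the centre of its underside; bystander
- lab_timer: white lab timer with two buttons, 62 x 62 x 21 mm, origin at the centre of its underside; bystander
- pen_a: blue and white pen, 145 mm long, lying; origin under its middle; bystander
- usb_stick: blue data stick, 51 x 16 x 8 mm, origin at the centre of its underside; bystander
- log_pad: white spiral log pad, 250 x 180 x 13 mm, origin at the centre of its underside; bystander
- vial_1: small glass vial with blue cap, 24 mm wide, 44 mm high, origin at the centre of its underside; bystander

How it is judged:
By the outcome, as a careful person would: the job done as asked, in the order asked, and still so for the second after the job is handed in, with the robot touching nothing.
It also fails if it takes over 67 s, if anything falls off the work surface, if the arm or the gripper's body presses on something with over 40 N, if the wrist force passes 120 N, or if a joint passes its speed limit or range.

## Working session

There is one attempt and no reset: what is moved stays moved. The work goes in short steps, Python scripts to look and compute and a tool call to move; the robot and the scene stay as the last step left them, time stands still between calls to the robot, and variables do not carry over. Pictures are saved under pics/ and viewed, at most 10 in all, crops included, and the job is handed in when it is done.

Besides the shell and the picture viewer there is one more tool, called as a command line: name --argument value ..., lists and objects as JSON in quotes. jog_arm: Moves the arm, as the interface text tells. Its arguments: {"type":"object","properties":{"targets":{"type":"array"}},"required":["targets"]}

```bash
mkdir -p pics; cat > h.py <<'E'
from plant import *
import numpy as np, cv2
from scipy.spatial.transform import Rotation as R
def K(p):
    f=240/np.tan(np.radians(p['fovy'])/2); return np.array([[f,0,p['cx']],[0,f,p['cy']],[0,0,1.]])
def T(p,s):
    if 'hand_eye' in p:
        q=s['tool_rot']; M=np.eye(4); M[:3,:3]=R.from_quat([q[1],q[2],q[3],q[0]]).as_matrix(); M[:3,3]=s['tool_pos']
        return M@np.array(p['hand_eye'])
    r=R.from_rotvec(np.ravel(p['rvec'])).as_matrix(); M=np.eye(4); M[:3,:3]=r.T; M[:3,3]=-r.T@np.ravel(p['tvec']); return M
def grab(n,f):
    s=state(); im,d=grab_frame(n); p=camera_params(n); M=T(p,s)
    np.savez(f'pics/{f}.npz',im=im,d=d,M=M,K=K(p),dist=np.ravel(p['dist'])); cv2.imwrite(f'pics/{f}.png',im[:,:,::-1]); return s
def pt(f,u,v,z=None):
    "world point of pixel: at plane z, or by depth"
    a=np.load(f'pics/{f}.npz'); x,y=cv2.undistortPoints(np.array([[[u,v]]],float),a['K'],a['dist'])[0,0]
    r=a['M'][:3,:3]@[x,y,1]; o=a['M'][:3,3]
    if z is None:
        return o+r*a['d'][int(round(v)),int(round(u))]
    return o+r*(z-o[2])/r[2]
def pix(f,P):
    a=np.load(f'pics/{f}.npz'); W=np.linalg.inv(a['M']); return cv2.projectPoints(np.array(P,float).reshape(-1,1,3),cv2.Rodrigues(W[:3,:3])[0],W[:3,3],a['K'],a['dist'])[0][:,0]
E
python3 - <<'E'
from h import *
s=grab('top','top0');grab('scene','scene0')
print(s['tool_pos'],s['tool_rot'],s['contact_force'],s['gripper_width'],s['time'])
for n in('top','scene'): print(np.load(f'pics/{n}0.npz')['M'].round(3))
print(camera_params('wrist'))
E
```

```text
[ 0.21052699 -0.58781033  0.23005157] [-1.04103342e-03  9.85263254e-01  1.71041615e-01 -4.61747307e-05] [-0.7310454  0.1206208 -0.2807436] 1.002007294233615 0.0
[[-0.000e+00 -9.900e-01  1.430e-01  3.120e-01]
 [-1.000e+00  1.000e-03  7.000e-03 -3.000e-02]
 [-7.000e-03 -1.430e-01 -9.900e-01  1.868e+00]
 [ 0.000e+00  0.000e+00  0.000e+00  1.000e+00]]
[[-0.687 -0.351  0.636 -0.406]
 [-0.726  0.351 -0.591  0.867]
 [-0.016 -0.868 -0.496  0.835]
 [ 0.     0.     0.     1.   ]]
{'fovy': 69.888972380618, 'cx': 315.6064166041673, 'cy': 240.62587723194085, 'dist': array([-0.01234025,  0.        ,  0.        ,  0.        ,  0.        ]), 'hand_eye': array([[-1.13818940e-03, -9.61334307e-01, -2.75381651e-01,
         7.05664054e-02],
       [ 9.99999313e-01, -1.01693339e-03, -5.83102267e-04,
        -4.05631143e-04],
       [ 2.80511419e-04, -2.75382126e-01,  9.61334804e-01,
        -1.41841998e-01],
       [ 0.00000000e+00,  0.00000000e+00,  0.00000000e+00,
         1.00000000e+00]])}
```

View pics/top0.png

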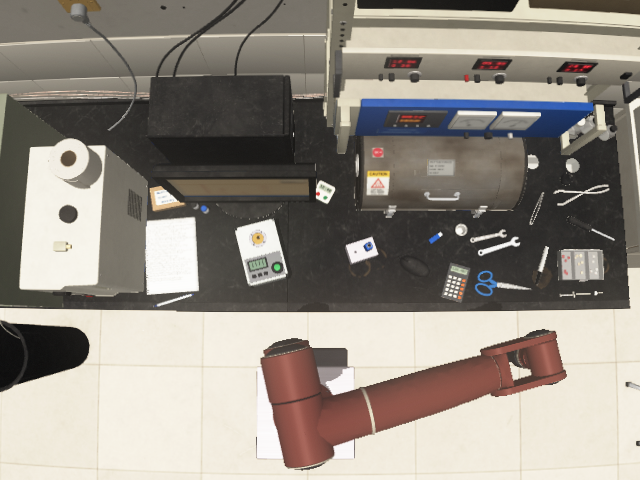

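View pics/scene0.png

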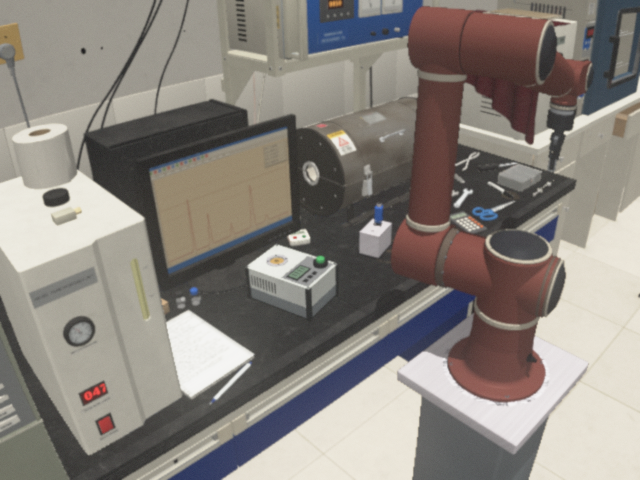

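The top view shows the calibrator around (262,252), with the brass well at about (258,238) and the green key at (277,267). The rest is at (362,250) with the blue probe at (368,245). I'll enlarge that area.

```bash
python3 - <<'E'
from h import *
im=cv2.imread('pics/top0.png')[205:295,225:385]
cv2.imwrite('pics/c1.png',cv2.resize(im,None,fx=5,fy=5,interpolation=cv2.INTER_CUBIC))
for u,v in((258,238),(277,267),(368,245),(355,255)): print(u,v,pt('top0',u,v).round(4))
E
```

```text
258 238 [0.5663 0.1548 0.0473]
277 267 [0.4656 0.0875 0.1089]
368 245 [ 0.5304 -0.1961  0.1453]
355 255 [ 0.5069 -0.1605  0.0758]
```

View pics/c1.png

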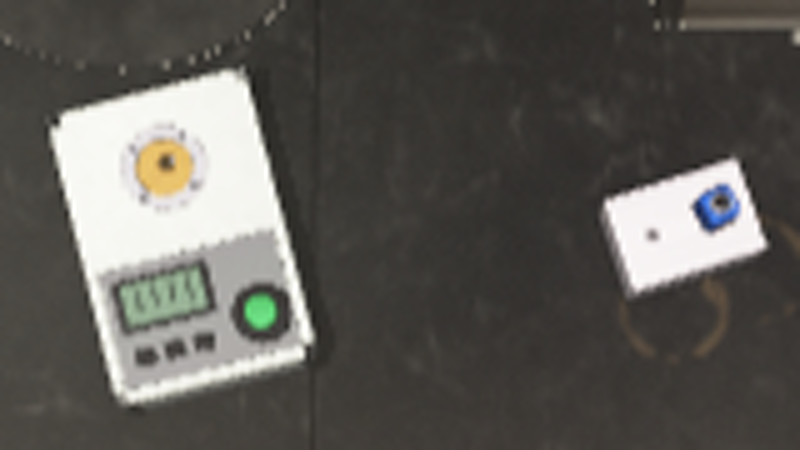

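Enlarged crop: brass centre (164,166), bore dark at about (167,162), key (261,311), probe connector (718,203), empty hole (653,235).

```bash
python3 - <<'E'
from h import *
f=lambda c,r,z: pt('top0',225+(c+.5)/5-.5,205+(r+.5)/5-.5,z)
w=f(164,166,.092);k=f(261,311,.116);p=f(720,203,.143);e=f(653,235,.075)
b=f(167,162,.092)
print(w,k,p,e,b)
v=k-w;print(np.hypot(*v[:2]),'cal yaw',np.degrees(np.arctan2(v[1],v[0])-np.arctan2(-38,-107)))
v=e-p;print(np.hypot(*v[:2]),'rest yaw',np.degrees(np.arctan2(v[1],v[0]))-90)
a=np.load('pics/top0.npz');d=a['d']
s=state();Rm=R.from_quat(np.roll(s['tool_rot'],-1)).as_matrix();print(Rm.round(4))
for P in ([p[0]-.03,p[1],.30],): print('jog units',(Rm.T@(np.array(P)-s['tool_pos'])/.025).round(2))
for u,v in((200,172),(250,180),(300,170),(360,205),(430,205),(324,190)): print(u,v,pt('top0',u,v).round(3))
E
```

```text
[0.56074474 0.15215694 0.092     ] [0.46562758 0.08760925 0.116     ] [ 0.53009239 -0.19815233  0.143     ] [ 0.51800323 -0.1613218   0.075     ] [0.56332822 0.15026551 0.092     ]
0.11495077315644757 cal yaw 14.609310455221191
0.03876384232007499 rest yaw 18.171771515206785
[[ 9.415e-01  3.370e-01 -4.000e-04]
 [ 3.370e-01 -9.415e-01  1.900e-03]
 [ 2.000e-04 -1.900e-03 -1.000e+00]]
jog units [ 16.16 -10.78  -2.77]
200 172 [0.696 0.278 0.406]
250 180 [0.695 0.153 0.316]
300 170 [0.703 0.008 0.397]
360 205 [ 0.643 -0.167  0.214]
430 205 [ 0.645 -0.381  0.205]
324 190 [ 0.734 -0.063  0.014]
```

jog_arm --targets '[[[0,0,-2.4],[0,0,0],100],[[2.2,-1.2,-2.4],[0,0,0],100],[[4.4,-2.5,-2.4],[0,0,0],100],[[6.6,-3.8,-2.4],[0,0,0],100],[[8.7,-5.1,-2.4],[0,0,0],100],[[10.8,-6.4,-2.4],[0,0,0],100],[[13,-7.7,-2.4],[0,0,0],100],[[15,-9,-2.4],[0,0,0],100]]'

```text
time: 1.1
tool_pos: [0.4887, -0.2483, 0.2908]
tool_rot: [-0.0, 0.985, 0.171, -0.0]
contact_force: [0.4, -0.2, -0.1]
gripper_width: 0.999
grasp_force: 0.0
```

jog_arm --targets '[[[2.3,-1.4,0],[0,0,0],100],[[2.3,-1.4,0],[0,0,0],100]]'

```text
time: 1.35
tool_pos: [0.5317, -0.1945, 0.2906]
tool_rot: [-0.001, 0.985, 0.174, -0.0]
contact_force: [0.2, 0.3, -0.2]
gripper_width: 0.999
grasp_force: 0.0
```

```bash
python3 - <<'E'
from h import *
s=grab('wrist','w1');print(s['tool_pos'],s['joint_pos'],s['time'])
im=cv2.imread('pics/w1.png');print(pix('w1',[[.530,-.198,.143]]))
cv2.imwrite('pics/w1v.png',im)
E
```

```text
[ 0.53166014 -0.19446239  0.29056484] [-4.82394101e-01 -1.15128584e-01  1.67906296e+00  5.94705972e-04
  1.57893831e+00  7.39006150e-01] 1.35
[[319.66120514 229.97137869]]
```

View pics/w1.png

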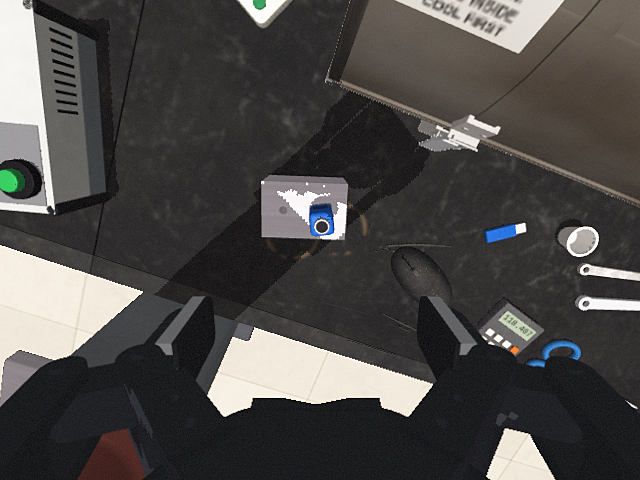

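The connector top is at (322,227), and the rest's edges are nearly level in the picture, so tool yaw already matches the rest.

```bash
python3 - <<'E'
from h import *
s=state();Rm=R.from_quat(np.roll(s['tool_rot'],-1)).as_matrix()
p=pt('w1',322,227,.143);print(p)
a=pt('w1',262,180,.075);b=pt('w1',348,181,.075);v=b-a;print('edge yaw',np.degrees(np.arctan2(v[1],v[0]))+90,np.hypot(*v[:2]),'tool yaw',np.degrees(np.arctan2(Rm[1,0],Rm[0,0])))
print((Rm.T@(np.array([p[0],p[1],.091])-s['tool_pos'])/.025).round(2),Rm[:,2],s['tool_pos'])
print(pt('w1',322,227),pt('w1',13,180,.116))
E
```

```text
[ 0.53318565 -0.1989906   0.143     ]
edge yaw 19.295835564779864 0.0887000236601102 tool yaw 19.915546509161945
[0.04 0.16 7.98] [-1.00301826e-03  7.08391104e-04 -9.99999246e-01] [ 0.53105713 -0.19570889  0.29058696]
[ 0.53322853 -0.19897145  0.14319162] [0.47175708 0.0815843  0.116     ]
```

jog_arm --targets '[[[0,0.15,2],[0,0,0],100],[[0,0.15,4],[0,0,0],100],[[0.05,0.15,6],[0,0,0],100],[[0.05,0.15,7.2],[0,0,0],100],[[0.05,0.15,8],[0,0,0],100],[[0.05,0.15,8],[0,0,0],100]]'

```text
time: 2.15
tool_pos: [0.5313, -0.2012, 0.0898]
tool_rot: [-0.001, 0.985, 0.17, -0.001]
contact_force: [0.8, 0.3, 0.2]
gripper_width: 0.999
grasp_force: 0.0
```

```bash
python3 - <<'E'
from h import *
s=grab('wrist','w2');print(s['tool_pos'],s['contact_force'])
E
```

```text
[ 0.53132214 -0.20118849  0.08977227] [0.84837794 0.29111298 0.20416578]
```

View pics/w2.png

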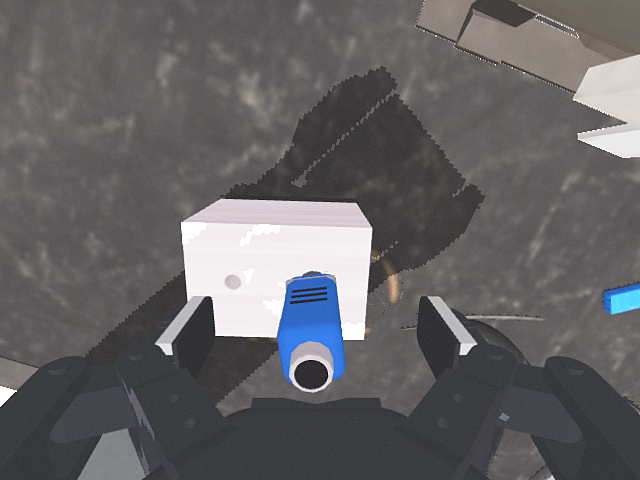

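The probe's connector is at (312,374) between the open fingers, slightly left of their middle (~318). The rest's edge is tilted about 2° in the image.

```bash
python3 - <<'E'
from h import *
s=state();Rm=R.from_quat(np.roll(s['tool_rot'],-1)).as_matrix()
p=pt('w2',312,374,.143);print(p,pt('w2',312,357))
a=pt('w2',184,222,.075);b=pt('w2',372,228,.075);v=b-a;print('edge yaw',np.degrees(np.arctan2(v[1],v[0]))+90,np.hypot(*v[:2]),'tool yaw',np.degrees(np.arctan2(Rm[1,0],Rm[0,0])))
print((Rm.T@(p-s['tool_pos'])).round(4))
E
```

```text
[ 0.53395325 -0.1986788   0.143     ] [ 0.53884148 -0.19694336  0.14189804]
edge yaw 17.713589479048366 0.08811621271676592 tool yaw 19.648156433297675
[ 0.0023 -0.0023 -0.0515]
```

jog_arm --targets '[[[0.1,-0.1,0],[0,0,0.2],100],[[0.1,-0.1,0],[0,0,0.2],60],[[0.1,-0.1,0],[0,0,0.2],10],[[0.1,-0.1,0],[0,0,0.2],10],[[0.1,-0.1,0],[0,0,0.2],10],[[0.1,-0.1,0],[0,0,0.2],10],[[0.1,-0.1,0],[0,0,0.2],10]]'

```text
time: 3.08
tool_pos: [0.5344, -0.1978, 0.0916]
tool_rot: [0.0, 0.988, 0.157, 0.0]
contact_force: [-0.4, 0.7, 1.9]
gripper_width: 0.253
grasp_force: 58.7
```

jog_arm --targets '[[[0,0,-0.3],[0,0,0],10],[[0,0,-1.5],[0,0,0],10],[[0,0,-3.5],[0,0,0],10],[[0,0,-5.5],[0,0,0],10],[[0.4,-1.5,-6],[0,0,0],10],[[0.9,-3.5,-6],[0,0,0],10],[[1.4,-5.5,-6],[0,0,0],10],[[1.9,-7.5,-6],[0,0,0],10]]'

```text
time: 4.08
tool_pos: [0.5204, -0.0032, 0.2413]
tool_rot: [-0.0, 0.988, 0.157, -0.0]
contact_force: [1.0, 0.2, -0.1]
gripper_width: 0.248
grasp_force: 60.9
```

jog_arm --targets '[[[0.5,-2,0],[0,0,0],10],[[0.9,-4,0],[0,0,0],10],[[1.2,-5.4,0],[0,0,0],10],[[1.2,-5.4,0],[0,0,0],10],[[1.2,-5.4,0],[0,0,0],10]]'

```text
time: 4.7
tool_pos: [0.5075, 0.1325, 0.2412]
tool_rot: [0.0, 0.988, 0.157, -0.0]
contact_force: [-0.1, -0.1, -1.2]
gripper_width: 0.25
grasp_force: 61.0
```

```bash
python3 - <<'E'
from h import *
s=grab('wrist','w3');print(s['tool_pos'],s['tool_rot'],s['contact_force'],s['joint_pos'])
E
```

```text
[0.50745445 0.13249603 0.2411743 ] [ 2.05603406e-04  9.87544896e-01  1.57337026e-01 -3.09537707e-04] [-0.10494505 -0.12027767 -1.2021272 ] [ 1.13680100e-01 -1.95695584e-01  1.83227790e+00 -4.39160199e-04
  1.50561060e+00  1.36851812e+00]
```

View pics/w3.png

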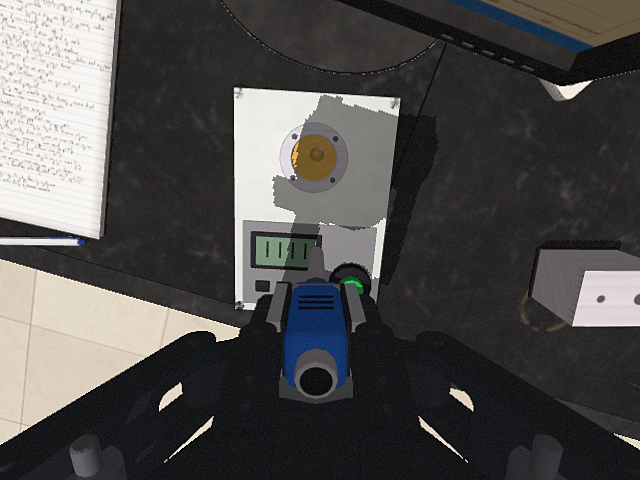

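The guard ring is at about (314,157), the dark bore at about (317,155), and the sheath tip just above the handle near (316,250). I'll enlarge this region.

```bash
python3 - <<'E'
from h import *
im=cv2.imread('pics/w3.png')
a=cv2.resize(im[120:195,270:360],None,fx=8,fy=8,interpolation=cv2.INTER_CUBIC)
b=cv2.resize(im[230:300,270:360],None,fx=4,fy=4,interpolation=cv2.INTER_CUBIC)
a=cv2.convertScaleAbs(a,alpha=1.5)[:, :]; 
cv2.imwrite('pics/c3.png',a[:320*2-40])
E
```

```text
(no output)
```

View pics/c3.png

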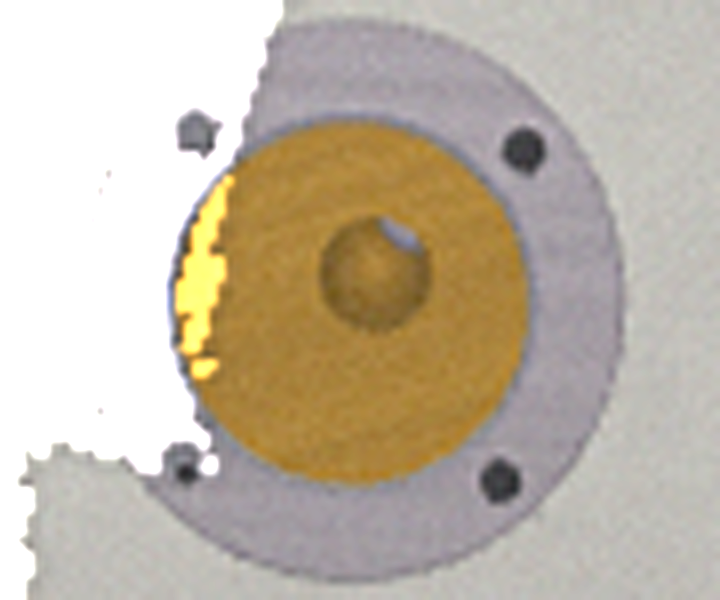

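In the enlarged crop the brass face is centred at (351,302) and the bore rim at (376,272), 112 wide. That is a 4.0 mm offset, as expected.

```bash
python3 - <<'E'
from h import *
s=state();Rm=R.from_quat(np.roll(s['tool_rot'],-1)).as_matrix()
g=lambda c,r,z: pt('w3',270+(c+.5)/8-.5,120+(r+.5)/8-.5,z)
b=g(376,272,.092);w=g(351,302,.092)
print(b,w,np.hypot(*(b-w)[:2]))
q=np.r_[b[:2],.092+.008+.0786]
print('to hover 8mm above face',(Rm.T@(q-s['tool_pos'])/.025).round(3),Rm[:,2])
print('tip px',pix('w3',[s['tool_pos']+Rm[:,2]*.0786]))
E
```

```text
[0.56606487 0.15132909 0.092     ] [0.56241196 0.15284702 0.092     ] 0.003955735551951002
to hover 8mm above face [ 2.463 -0.007  2.503] [-4.37162400e-04 -4.45670059e-04 -9.99999805e-01]
tip px [[317.05364011 251.1654671 ]]
```

jog_arm --targets '[[[1.3,0,0],[0,0,0],10],[[2.45,0,0.3],[0,0,0],10],[[2.45,0,1.6],[0,0,0],10],[[2.45,0,2.4],[0,0,0],10],[[2.45,0,2.4],[0,0,0],10],[[2.45,0,2.4],[0,0,0],10]]'

```text
time: 5.5
tool_pos: [0.5663, 0.1516, 0.1824]
tool_rot: [0.0, 0.988, 0.157, 0.001]
contact_force: [0.6, 0.1, -0.7]
gripper_width: 0.253
grasp_force: 61.0
```

```bash
python3 - <<'E'
from h import *
s=grab('wrist','w4');print(s['tool_pos'],s['contact_force'],s['ft_torque'])
print(pix('w4',[[.56607,.15133,.092],s['tool_pos']-[0,0,.0786]]))
im=cv2.imread('pics/w4.png');cv2.imwrite('pics/c4.png',cv2.convertScaleAbs(cv2.resize(im[210:310,260:380],None,fx=6,fy=6,interpolation=cv2.INTER_CUBIC),alpha=1.6))
E
```

```text
[0.56632576 0.1515973  0.18242714] [ 0.55606865  0.09661456 -0.6699798 ] [ 0.02292132  0.00100815 -0.02282582]
[[316.6315821  246.71458133]
 [316.42160569 251.36014791]]
```

View pics/c4.png

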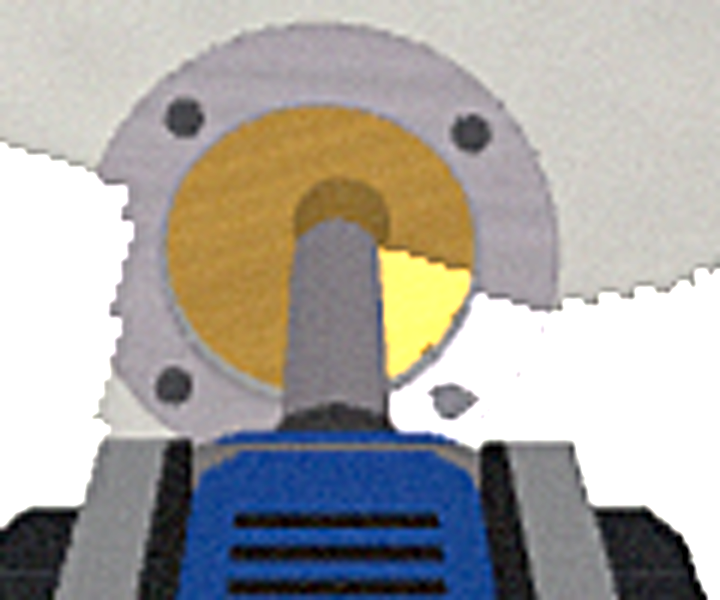

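The bore rim shows at about (341.5,223) in the crop and the sheath tip centre at about (338.5,258). The tip, about 10 mm above the face, needs roughly +0.5 mm in tool x and +0.5 mm in tool y, then a gentle descent.

jog_arm --targets '[[[0.02,0.02,0.2],[0,0,0],10],[[0.02,0.02,0.4],[0,0,0],10],[[0.02,0.02,0.46],[0,0,0],10],[[0.02,0.02,0.48],[0,0,0],10],[[0.02,0.02,0.49],[0,0,0],10],[[0.02,0.02,0.49],[0,0,0],10]]'

```text
time: 6.3
tool_pos: [0.5665, 0.1516, 0.1691]
tool_rot: [-0.0, 0.988, 0.157, -0.0]
contact_force: [-0.4, 0.1, -0.5]
gripper_width: 0.252
grasp_force: 61.0
```

jog_arm --targets '[[[0,0,0.02],[0,0,0],10],[[0,0,0.04],[0,0,0],10],[[0,0,0.06],[0,0,0],10],[[0,0,0.06],[0,0,0],10]]'

```text
time: 6.8
tool_pos: [0.5665, 0.1515, 0.1675]
tool_rot: [-0.0, 0.988, 0.157, -0.0]
contact_force: [0.4, -0.1, -0.8]
gripper_width: 0.249
grasp_force: 61.0
```

jog_arm --targets '[[[0,0,0.05],[0,0,0],10],[[0,0,0.1],[0,0,0],10],[[0,0,0.15],[0,0,0],10],[[0,0,0.2],[0,0,0],10],[[0,0,0.2],[0,0,0],10]]'

```text
time: 7.42
tool_pos: [0.5664, 0.1515, 0.1624]
tool_rot: [0.0, 0.988, 0.157, -0.0]
contact_force: [-0.0, 0.3, -1.4]
gripper_width: 0.249
grasp_force: 61.0
```

The tip is 8 mm below the face with no resistance, so it is in the bore.

jog_arm --targets '[[[0,0,0.1],[0,0,0],10],[[0,0,0.2],[0,0,0],10],[[0,0,0.3],[0,0,0],10],[[0,0,0.4],[0,0,0],10],[[0,0,0.45],[0,0,0],10],[[0,0,0.5],[0,0,0],10],[[0,0,0.5],[0,0,0],10]]'

```text
time: 8.3
tool_pos: [0.5664, 0.1516, 0.1499]
tool_rot: [-0.0, 0.988, 0.157, -0.0]
contact_force: [0.1, -0.4, -1.2]
gripper_width: 0.25
grasp_force: 61.0
```

jog_arm --targets '[[[0,0,0.04],[0,0,0],10],[[0,0,0.08],[0,0,0],10],[[0,0,0.12],[0,0,0],10],[[0,0,0.16],[0,0,0],10],[[0,0,0.2],[0,0,0],10],[[0,0,0.2],[0,0,0],10]]'

```text
time: 9.05
tool_pos: [0.5665, 0.1516, 0.1451]
tool_rot: [-0.0, 0.988, 0.157, 0.0]
contact_force: [-0.7, -0.0, 1.9]
gripper_width: 0.252
grasp_force: 61.3
```

jog_arm --targets '[[[0,0,0.05],[0,0,0],10],[[0,0,0.1],[0,0,0],10],[[0,0,0.15],[0,0,0],10],[[0,0,0.2],[0,0,0],10],[[0,0,0.25],[0,0,0],10],[[0,0,0.3],[0,0,0],10],[[0,0,0.3],[0,0,0],10]]'

```text
time: 9.93
tool_pos: [0.5665, 0.1516, 0.1373]
tool_rot: [-0.0, 0.988, 0.157, 0.0]
contact_force: [-0.6, 1.3, 2.0]
gripper_width: 0.251
grasp_force: 61.5
```

jog_arm --targets '[[[0,0,0.05],[0,0,0],10],[[0,0,0.1],[0,0,0],10],[[0,0,0.15],[0,0,0],10],[[0,0,0.2],[0,0,0],10],[[0,0,0.25],[0,0,0],10],[[0,0,0.3],[0,0,0],10],[[0,0,0.3],[0,0,0],10]]'

```text
time: 10.8
tool_pos: [0.5665, 0.1516, 0.1298]
tool_rot: [-0.0, 0.988, 0.157, 0.0]
contact_force: [-1.5, 1.6, 3.0]
gripper_width: 0.249
grasp_force: 61.6
```

jog_arm --targets '[[[0,0,0.04],[0,0,0],10],[[0,0,0.08],[0,0,0],10],[[0,0,0.11],[0,0,0],10],[[0,0,0.13],[0,0,0],10],[[0,0,0.13],[0,0,0],10]]'

```text
time: 11.42
tool_pos: [0.5665, 0.1516, 0.1267]
tool_rot: [-0.0, 0.988, 0.157, 0.0]
contact_force: [-1.4, 1.1, 3.6]
gripper_width: 0.249
grasp_force: 61.6
```

jog_arm --targets '[[[0,0,0.01],[0,0,0],10],[[0,0,0.02],[0,0,0],10],[[0,0,0.02],[0,0,0],10]]'

```text
time: 11.8
tool_pos: [0.5665, 0.1516, 0.1263]
tool_rot: [0.0, 0.988, 0.157, -0.0]
contact_force: [-1.8, 1.0, 3.4]
gripper_width: 0.247
grasp_force: 61.6
```

jog_arm --targets '[[[0,0,0.01],[0,0,0],10],[[0,0,0.02],[0,0,0],10],[[0,0,0.02],[0,0,0],10]]'

```text
time: 12.18
tool_pos: [0.5665, 0.1516, 0.1258]
tool_rot: [-0.0, 0.988, 0.157, -0.0]
contact_force: [-2.4, 0.7, 3.6]
gripper_width: 0.252
grasp_force: 61.6
```

Nominal bottom is near 0.1256, so I'll go one small step at a time.

jog_arm --targets '[[[0,0,0.01],[0,0,0],10],[[0,0,0.01],[0,0,0],10]]'

```text
time: 12.42
tool_pos: [0.5665, 0.1516, 0.1256]
tool_rot: [0.0, 0.988, 0.157, 0.0]
contact_force: [-2.5, 0.7, 4.8]
gripper_width: 0.251
grasp_force: 61.6
```

jog_arm --targets '[[[0,0,0.01],[0,0,0],10],[[0,0,0.01],[0,0,0],10]]'

```text
time: 12.68
tool_pos: [0.5665, 0.1516, 0.1256]
tool_rot: [0.0, 0.988, 0.157, 0.0]
contact_force: [-2.0, 0.2, 6.4]
gripper_width: 0.244
grasp_force: 61.7
```

jog_arm --targets '[[[0,0,0.01],[0,0,0],10],[[0,0,0.01],[0,0,0],10]]'

```text
time: 12.92
tool_pos: [0.5666, 0.1516, 0.1256]
tool_rot: [0.0, 0.988, 0.157, 0.0]
contact_force: [-3.0, 1.6, 6.6]
gripper_width: 0.253
grasp_force: 61.8
```

jog_arm --targets '[[[0,0,0.02],[0,0,0],10],[[0,0,0.02],[0,0,0],10]]'

```text
time: 13.18
tool_pos: [0.5666, 0.1516, 0.1255]
tool_rot: [0.0, 0.988, 0.157, 0.0]
contact_force: [-3.6, 0.7, 8.4]
gripper_width: 0.248
grasp_force: 62.2
```

jog_arm --targets '[[[0,0,0.02],[0,0,0],10],[[0,0,0.02],[0,0,0],10]]'

```text
time: 13.42
tool_pos: [0.5667, 0.1517, 0.1255]
tool_rot: [0.0, 0.988, 0.157, 0.0]
contact_force: [-4.2, 0.2, 10.5]
gripper_width: 0.249
grasp_force: 62.4
```

jog_arm --targets '[[[0,0,0.04],[0,0,0],10],[[0,0,0.04],[0,0,0],10],[[0,0,-0.06],[0,0,0],10],[[0,0,-0.06],[0,0,0],30],[[0,0,-0.06],[0,0,0],60],[[0,0,-0.06],[0,0,0],100],[[0,0,-0.06],[0,0,0],100],[[0,0,-0.06],[0,0,0],100]]'

```text
time: 14.42
tool_pos: [0.5665, 0.1515, 0.1255]
tool_rot: [0.0, 0.988, 0.157, 0.0]
contact_force: [0.5, -1.5, -0.1]
gripper_width: 1.002
grasp_force: 0.0
```

jog_arm --targets '[[[0,0,0],[0,0,0],100],[[0,0,-0.5],[0,0,0],100],[[0,0,-2],[0,0,0],100],[[0,0,-4],[0,0,0],100],[[0,0,-5],[0,0,0],100],[[-1.5,0,-5.5],[0,0,0],0],[[-3.5,0,-5.5],[0,0,0],0],[[-3.5,0,-5.5],[0,0,0],0]]'

```text
time: 15.42
tool_pos: [0.4812, 0.124, 0.2637]
tool_rot: [0.0, 0.988, 0.157, 0.001]
contact_force: [0.2, 0.6, 0.4]
gripper_width: 0.379
grasp_force: 0.0
```

```bash
python3 - <<'E'
from h import *
s=grab('wrist','w5');grab('top','top5');print(s['tool_pos'],s['contact_force'],s['gripper_width'])
print('key pred',pix('w5',[[.4686,.0853,.116]]))
a=np.load('pics/w5.npz');im=a['im'].astype(int)
def blob(m):
    n,l,st,c=cv2.connectedComponentsWithStats(m.astype(np.uint8)); return [(st[i].tolist(),c[i].round(1)) for i in range(1,n) if st[i,4]>60]
r,g,b=im[...,0],im[...,1],im[...,2]
print('green',blob((g>r+60)&(g>b+40)))
E
```

```text
[0.48121808 0.12396066 0.26373517] [0.2470123  0.57274499 0.35232928] 0.3793677660307372
key pred [[353.29030794 253.3338572 ]]
green [([338, 241, 23, 22, 409], array([349. , 251.7]))]
```

View pics/w5.png

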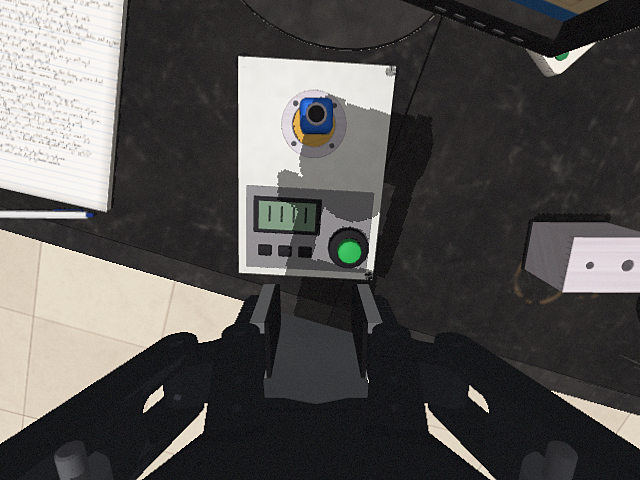

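The probe stands in the well (connector at (316,113)), and the green key is at (349,252).

```bash
python3 - <<'E'
from h import *
s=state();Rm=R.from_quat(np.roll(s['tool_rot'],-1)).as_matrix()
k=pt('w5',349,251.7,.116);c=pt('w5',316.5,113.5,.177);print(k,pt('w5',349,252),'conn',c,pt('w5',316,113))
print((Rm.T@(k-s['tool_pos'])/.025).round(3))
E
```

```text
[0.46885695 0.08942671 0.116     ] [0.4683925  0.08918886 0.11526456] conn [0.56497493 0.15118155 0.177     ] [0.56521626 0.15158898 0.17623987]
[-1.007  1.145  5.926]
```

jog_arm --targets '[[[-1,1.15,0],[0,0,0],0],[[-1,1.15,2],[0,0,0],0],[[-1,1.15,4],[0,0,0],0],[[-1,1.15,5.4],[0,0,0],0],[[-1,1.15,5.8],[0,0,0],0],[[-1,1.15,5.8],[0,0,0],0]]'

```text
time: 16.27
tool_pos: [0.4694, 0.0894, 0.1186]
tool_rot: [-0.0, 0.988, 0.157, 0.0]
contact_force: [0.1, -0.7, 0.3]
gripper_width: -0.002
grasp_force: 0.0
```

jog_arm --targets '[[[0,0,0.08],[0,0,0],0],[[0,0,0.16],[0,0,0],0],[[0,0,0.24],[0,0,0],0],[[0,0,0.32],[0,0,0],0],[[0,0,0.32],[0,0,0],0]]'

```text
time: 16.9
tool_pos: [0.4698, 0.0894, 0.1112]
tool_rot: [0.0, 0.988, 0.157, 0.002]
contact_force: [2.7, 1.0, 5.0]
gripper_width: 0.001
grasp_force: 2.3
```

jog_arm --targets '[[[0,0,0.06],[0,0,0],0],[[0,0,0.12],[0,0,0],0],[[0,0,0.12],[0,0,0],0]]'

```text
time: 17.27
tool_pos: [0.4699, 0.0894, 0.1108]
tool_rot: [0.0, 0.988, 0.157, 0.001]
contact_force: [-4.3, -0.1, 19.2]
gripper_width: 0.001
grasp_force: 9.4
```

The key is on its stop: position is steady at 0.1108 while the force climbed to 19 N. Releasing and backing away.

jog_arm --targets '[[[0,0,-0.2],[0,0,0],0],[[0,0,-0.5],[0,0,0],0],[[0,0,-2],[0,0,0],0],[[0,0,-4],[0,0,0],0],[[0,0,-6],[0,0,0],0],[[-1,0,-6.5],[0,0,0],0],[[-1,0,-6.5],[0,0,0],0]]'

```text
time: 18.15
tool_pos: [0.4441, 0.0814, 0.27]
tool_rot: [0.0, 0.988, 0.157, 0.0]
contact_force: [0.2, 0.4, -0.9]
gripper_width: 0.002
grasp_force: 0.0
```

```bash
python3 - <<'E'
from h import *
s=grab('wrist','w6');print(s['tool_pos'],s['contact_force'],s['time'])
a=np.load('pics/w6.npz');im=a['im'].astype(int);r,g,b=im[...,0],im[...,1],im[...,2]
for nm,m,z in(('green',(g>r+60)&(g>b+40),.116),('blue',(b>r+60)&(b>g+30),.169)):
    n,l,st,c=cv2.connectedComponentsWithStats(m.astype(np.uint8))
    for i in range(1,n):
        if st[i,4]>60: print(nm,c[i].round(1),pt('w6',*c[i],z).round(4),pt('w6',*c[i]).round(4),np.median(a['d'][l==i]))
c=pix('w6',[[.565,.1513,.177]])[0];print(c,pt('w6',*c))
E
```

```text
[0.44411628 0.08139456 0.26999329] [ 0.17321433  0.38070542 -0.90033127] 18.15
green [537.3   3. ] [ 0.6598 -0.024   0.116 ] [ 0.7082 -0.0654  0.0199] 0.3395216
green [316.6 196.1] [0.4688 0.0891 0.116 ] [0.4688 0.0891 0.1154] 0.297636
blue [274.7  44. ] [0.5603 0.147  0.169 ] [0.5601 0.1468 0.1702] 0.21894848
[268.62152938  29.79817245] [0.56489606 0.15120844 0.17745178]
```

The key is back up (0.1154) and the connector top reads 0.177, so the probe is home.

```bash
python3 -c "
from plant import *
print(job_done())"
```

```text
the job is handed in; nothing more can be done
None
```

The job is handed in. The probe stands home on the bottom of the bore (last readings 10.5 N, then one further small press), and the start key was pressed to its stop (19 N) and came back up. Bystanders were not rechecked by camera, but the arm felt no contact with anything else.

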